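Find the thread hand and lift off the label winder's cap

ROBOT

A 7-joint arm with a two-finger parallel gripper is mounted at the origin on a cart in front of the work surface, level with it; the furniture and walls round the work are solid. World frame = base frame: x ahead of the robot, y to its left, z up, the work surface at z = 0. Lengths are in m, angles in rad, forces in N, time in s.
With the tool pointing down it reaches from about 0.35 to 0.9 m from the base axis. Payload 8.1 kg.
Tool frame: the origin (TCP) lies at the centre of the arm's flange, where the gripper is bolted on; the fingertips stand 178 mm ahead of it and the grasp point (between the pads) lies 159 mm ahead of it; x points along the fingers, z is the direction in which the jaws open and shut, and the axes are right-handed (so a half turn about x gives the same grasp; the last joint's range is limited). The gripper opens to 92 mm and grips with 3 to 60 N. Pads are 19 mm wide; open, the fingers measure 130 mm over their backs; the gripper's body (75 mm by 190 mm) begins 47 mm behind the grasp point.
Start: joints at [1.208, 0.434, 0.025, 1.573, -0.012, 1.134, -0.075], TCP at [0.161, -0.604, 0.405] pointing down, gripper open.
Joint ranges: [-2.62, 2.62], [-0.44, 2.09], [-1.27, 1.32], [0.08, 2.57], [-1.32, 4.46], [0.12, 2], [-2.74, 2.74]. Speed limits (rad/s): [2.22, 2.22, 3.01, 3.01, 3.14, 3.14, 3.14].

INTERFACE

Orientations are given as a rotation vector (axis times angle).
In Python, from cell import arm, get_image, search_frame, pinpoint gives the robot as it stands.
- The arm moves only by the tool arm_command, never from a script. Its argument "motion" is a list of rows, each a list of 7 numbers: the finger opening in mm, from 0 to 91.8, then the shift along the tool's x, y, z in mm, then the turn, a rotation vector about the tool's x, y, z in degrees. In form: [[fingers, x, y, z, ax, ay, az], ...]. A call has 1 to 5 rows; each row shifts and turns the commanded pose from where the row before left it, along the tool's axes as they then stand; what a row does not reach is not made up. A row lasts 1/8 s, in which the tool goes at most 62.5 mm and 10.7 degrees, less where a joint would pass 70% of its speed; a pose out of reach is approached as far as the arm can. A call with a gripper value outside its range is refused whole. The fingers move at their own pace and stop on an object; "newtons" is the grip in N (left out, the last holds). Time passes only in rows, so rows that do not move let the fingers close. It gives the time, the measured TCP pose, the force and the opening at its end, in the units of the state.
- arm.observe(): the state, without advancing time (a new reading comes with each control period).
- get_image(name): name is "scene" or "side" or "wrist"; returns a dict with "frame" (400x640x3 uint8, red, green, blue), "range_z" (400x640 float32, m along the optical axis (not along the pixel's ray), 0 where there is no reading), "K" (3x3 intrinsics, pixels), "distortion" ([k1, k2, p1, p2, k3] as OpenCV has them; the pictures are not rectified), "origin" and "rotation" of the camera in the world; the wrist camera has in their place "tool_from_camera" (4x4, takes a point from camera to tool coordinates, whose origin is the TCP and whose axes are the tool frame's). Camera axes: x right, y down, z forward; pixel columns grow to the right and rows downward; lengths in m; the calibration is good to about 2 mm. A picture is of the moment at which its call begins: read the wrist's pose just before it.
- arm.sign_off(): hands the job in, once; it reports no verdict.
Trained networks look in the newest picture that a camera, given by its name, has taken for a name from the list of things; names that differ only in an ending like _2 or _b are one class to them, and where a whole thing is asked for, a point or a joint stands for the part that bears it (a point fixed in the world has none). Each returns a list of dicts, best first, with "p" (0 to 1); they miss things now and then, are a little off and sometimes report something else, mostly with a low value. They report only what shows in the picture. A call takes as long as a camera call. They do not tell look-alikes from the thing itself.
- search_frame(camera, target): "point" ([x, y, z] in m, in world coordinates, good to about 4 mm: the middle of the surface that is visible of it).
- pinpoint(camera, target): "point" ([x, y, z] in m, in world coordinates, good to about 4 mm: a listed point, or the origin of a listed thing).
The state is a dict: "clock": time; "joints": joint angles; "dq": joint speeds; "joint_efforts": joint torques, N m; "position": TCP position; "ee_rot": TCP orientation; "force": force on the tool from outside, world axes, zero at the start; "ft_torque": the same for the moment, N m; "width": opening from 0.0 (shut) to 1.0 (fully open).
Only numpy, scipy, OpenCV 4.12 (cv2) and the standard library are available. Lean on these libraries where they do the work, as an engineer would, in place of code of your own. Each camera call takes 0.05 s, during which the arm holds its last target. There are 200 camera calls.

TASK

One spindle of the label winder on the desk has run down to its bare brown core, the other still carries a full white roll. Take the blue cap off the spindle with the bare core: nobody marked which way it unscrews, so find out by trying one way and then the other, turn it loose, then lift it straight up and finish while holding it, right way up and still, clear above its spindle (about 5 cm or more above where it sat). Leave the other cap screwed on as it is, and do not disturb the stapler, eraser and loupe beside it.

Things in the scene. Friction and masses are not known exactly. Their poses are not given: they have to be found in the camera images.
- winder: Grey label winder, flat housing 140 x 280 mm and 22 mm high, fixed to the desk; origin at the centre of its underside, on the desk; its two upright spindles stand 70 mm from the origin along its +y (a) and -y (b); z up. A low aluminium guide roller 54 mm high stands between the spindles, 45 mm from the origin along +x.
- spindle_a (a point): Top centre of the steel spindle on the winder's +y side, 88 mm over the desk, hidden 24 mm deep in hollow cap a. A cap is free after rising 25 mm, lifting off with no effort once it is turned loose; it cannot be pulled off before that.
- spindle_b (a point): Top centre of the steel spindle on the winder's -y side, 88 mm over the desk, hidden in cap b. Of the two spindles one has a right-hand and the other a left-hand quick thread; which is which differs from start to start.
- empty_core_top (a point): Bare brown cardboard core, 36 mm across, from 23 to 62 mm over the desk, on one of the two spindles just below that spindle's cap (the cap is wider); the point is the centre of its top. It cannot come off the spindle in this job.
- full_roll_top (a point): Full white label roll, 80 mm across, from 23 to 62 mm over the desk, on the other spindle; the point is the centre of its top.
- cap_a_center (a point): Loose blue ribbed cap on spindle a, 44 mm across, 30 mm high, 40 to 85 g, with a white radial line on top; the point is its centre, half-way up, 79 mm over the desk when seated; z up, x along the white line, at the start along the winder's +x within 7 degrees. Turned 50 to 110 degrees its loosening way it is loose, without rising.
- cap_b_center (a point): Cap on spindle b, same as cap a but of the other thread hand; point and axes as for cap a. Turned the wrong way, either cap meets a hard stop within about 6 degrees: it then slips in the fingers and its white line stays put; turned the loosening way it follows the fingers. A light grip of 20 to 30 N is enough and lets the cap slip at the stop.
- stapler_center (a point): Pink stapler, 65 x 91 x 35 mm, standing loose beside the winder's -y end; the point is its centre.
- eraser_center (a point): Blue and white eraser, 43 x 23 x 12 mm, lying loose beside the winder's +y end; the point is its centre.
- loupe_center (a point): Black inspection loupe, 35 mm across and 40 mm high, standing loose behind the winder; the point is its centre.
Not all that is in view belongs to the job. Leave any red or turquoise look-alike of the part that bears cap_b_center alone.

How it is judged:
On the way:
1. the cap over the bare core is turned loose (more than about 35 degrees from its start) while still seated on its spindle (((horizontal distance between empty_core_top and spindle_a below 0.03 m and angle between the x axis of cap_a_center and the x axis of winder, either way round above 0.6 rad and z of cap_a_center in the frame of winder below 0.085 m and horizontal distance between cap_a_center and spindle_a below 0.006 m) or (horizontal distance between empty_core_top and spindle_b below 0.03 m and angle between the x axis of cap_b_center and the x axis of winder, either way round above 0.6 rad and z of cap_b_center in the frame of winder below 0.085 m and horizontal distance between cap_b_center and spindle_b below 0.006 m))), for 0.1 s.
At the end, for the whole second after the job is handed in: The bare-core spindle's cap is gripped, upright within 20 degrees, still, its centre 44 mm or more above its seated height (below 350 mm over the desk), within 10 cm sideways of its spindle, clear of the winder; the other cap moved under 8 mm and turned under 17 degrees (((horizontal distance between empty_core_top and spindle_a below 0.03 m and z of cap_a_center in the frame of winder above 0.123 m and height (world z) of cap_a_center below 0.35 m and angle between cap_a_center's own z axis and vertical below 0.35 rad and contact force between the fingers and cap_a above 1 N and contact force between cap_a and winder below 0.1 N and horizontal distance between cap_a_center and spindle_a below 0.1 m and linear speed of cap_a below 0.05 m/s and distance of cap_b_center from where it was at the start of the episode below 0.008 m and angle between the x axis of cap_b_center and the x axis of winder, either way round below 0.3 rad) or (horizontal distance between empty_core_top and spindle_b below 0.03 m and z of cap_b_center in the frame of winder above 0.123 m and height (world z) of cap_b_center below 0.35 m and angle between cap_b_center's own z axis and vertical below 0.35 rad and contact force between the fingers and cap_b above 1 N and contact force between cap_b and winder below 0.1 N and horizontal distance between cap_b_center and spindle_b below 0.1 m and linear speed of cap_b below 0.05 m/s and distance of cap_a_center from where it was at the start of the episode below 0.008 m and angle between the x axis of cap_a_center and the x axis of winder, either way round below 0.3 rad))); the arm keeps its last pose, push and grip.
It fails at once if the other cap is turned more than 20 degrees or moved more than 10 mm ((horizontal distance between empty_core_top and spindle_a below 0.03 m and (distance of cap_b_center from where it was at the start of the episode above 0.01 m or angle between the x axis of cap_b_center and the x axis of winder, either way round above 0.35 rad)) or (horizontal distance between empty_core_top and spindle_b below 0.03 m and (distance of cap_a_center from where it was at the start of the episode above 0.01 m or angle between the x axis of cap_a_center and the x axis of winder, either way round above 0.35 rad))).
It fails at once if the stapler, eraser or loupe is moved more than 30 mm (distance of any of stapler_center, eraser_center, loupe_center from where it was at the start of the episode above 0.03 m).
It also fails if it takes over 48 s, if anything falls off the work surface, if the arm or the gripper's body presses on something with over 40 N, if the wrist force passes 120 N, or if a joint passes its speed limit or range.

## Working session

There is one attempt and no reset: what is moved stays moved. The work goes in short steps, Python scripts to look and compute and a tool call to move; the robot and the scene stay as the last step left them, time stands still between calls to the robot, and variables do not carry over. Pictures are saved under pics/ and viewed, about 8 in all and at most 12, crops included, and the job is handed in when it is done.

Besides the shell and the picture viewer there is one more tool, called after "Call:" in YAML: its name, and indented under it one key for each argument. arm_command: Moves the arm, as the interface text tells. Its arguments: {"type":"object","properties":{"motion":{"type":"array"},"newtons":{"type":"number"}},"required":["motion"]}

```bash
mkdir -p pics; cat > h.py <<'E'
from cell import arm, get_image, search_frame, pinpoint
import numpy as np, cv2
def save(im,name,crop=None,s=1):
    f=im["frame"][:,:,::-1]
    if crop: f=f[crop[1]:crop[3],crop[0]:crop[2]]
    cv2.imwrite("pics/"+name,cv2.resize(f,None,fx=s,fy=s,interpolation=cv2.INTER_CUBIC))
E
python3 - <<'E'
from h import *
s=arm.observe();print({k:np.round(v,3) for k,v in s.items()})
a=get_image("scene");b=get_image("side")
cv2.imwrite("pics/1.png",np.vstack([a["frame"],b["frame"]])[:,:,::-1][:, :])
cv2.imwrite("pics/1.png",cv2.resize(cv2.imread("pics/1.png"),(480,600)))
save(a,"1a.png")
for c in("scene","side"):
  for n in("winder","cap_a_center","cap_b_center","empty_core_top","full_roll_top","stapler_center","eraser_center","loupe_center"):
    print(c,n,[(np.round(d["point"],3).tolist(),round(d["p"],2)) for d in pinpoint(c,n)[:4]])
E
```

```text
{'clock': np.float64(0.0), 'joints': array([ 1.208,  0.435,  0.025,  1.574, -0.012,  1.134, -0.075]), 'dq': array([ 0.001,  0.001, -0.001, -0.001, -0.   ,  0.002, -0.001]), 'joint_efforts': array([-1.0000e-03, -6.6785e+01,  9.8400e-01, -3.1447e+01, -6.1000e-02,
        4.3000e-02,  0.0000e+00]), 'position': array([ 0.16 , -0.604,  0.404]), 'ee_rot': array([ 1.017,  1.322, -1.015]), 'force': array([ 0.575, -0.486,  0.106]), 'ft_torque': array([-0.016,  0.008, -0.027]), 'width': np.float64(1.002)}
scene winder [([0.556, -0.294, 0.0], 0.81)]
scene cap_a_center [([0.563, -0.219, 0.078], 0.96), ([0.544, -0.363, 0.077], 0.7), ([0.667, -0.326, 0.02], 0.24)]
scene cap_b_center [([0.429, -0.485, 0.016], 0.91), ([0.653, -0.533, 0.018], 0.9), ([0.402, -0.4, 0.017], 0.7), ([0.544, -0.363, 0.078], 0.65)]
scene empty_core_top [([0.549, -0.366, 0.064], 0.55)]
scene full_roll_top [([0.559, -0.223, 0.06], 0.85)]
scene stapler_center [([0.551, -0.5, 0.014], 0.83)]
scene eraser_center [([0.531, -0.116, 0.003], 0.83)]
scene loupe_center [([0.667, -0.326, 0.022], 0.81), ([0.545, -0.363, 0.062], 0.24)]
side winder [([0.558, -0.292, 0.002], 0.96), ([0.544, -0.363, 0.088], 0.58), ([0.552, -0.501, 0.019], 0.36)]
side cap_a_center [([0.565, -0.225, 0.081], 0.86)]
side cap_b_center [([0.651, -0.531, 0.018], 0.77), ([0.426, -0.485, 0.013], 0.72), ([0.409, -0.296, 0.013], 0.66), ([0.407, -0.401, 0.014], 0.61)]
side empty_core_top [([0.549, -0.362, 0.063], 0.77)]
side full_roll_top [([0.565, -0.22, 0.064], 0.72)]
side stapler_center [([0.551, -0.501, 0.018], 0.86)]
side eraser_center [([0.528, -0.116, 0.006], 0.67), ([0.566, -0.221, 0.087], 0.43)]
side loupe_center [([0.664, -0.321, 0.021], 0.65)]
```

View pics/1a.png

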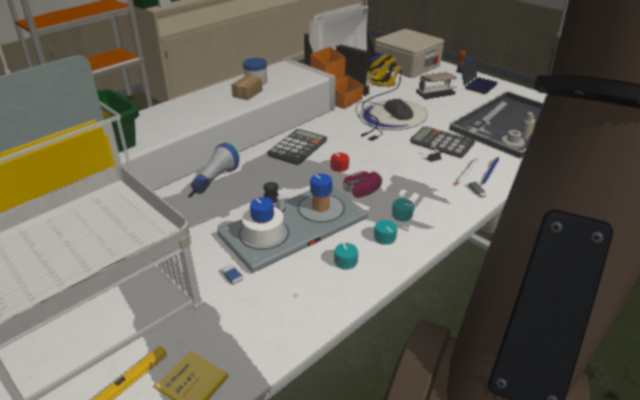

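Candidate caps are blue (320,186) on a brown core, blue (262,208) on the white roll, turquoise at (346,256), (385,232) and (402,209), and red at (340,161) on the desk. The one that fits is (320,186). I'll confirm it in a crop and measure its top.

```bash
cat >> h.py <<'E'
def world(im,us,vs):
    z=im["range_z"][vs,us]
    n=cv2.undistortPoints(np.stack([us,vs],1).astype(float).reshape(-1,1,2),im["K"],np.array(im["distortion"]))[:,0]
    return np.c_[n*z[:,None],z]
def capfit(im,R,o,near,r=0.035,zlo=0.089,zhi=0.1):
    h=cv2.cvtColor(im["frame"],cv2.COLOR_RGB2HSV)
    vs,us=np.nonzero(im["range_z"]>0)
    P=world(im,us,vs)@np.array(R).T+o
    m=(np.hypot(*(P[:,:2]-near).T)<r)&(P[:,2]>zlo)&(P[:,2]<zhi)
    return P[m],us[m],vs[m]
E
python3 - <<'E'
from h import *
for c in("scene","side"):
  im=get_image(c)
  if c=="side": save(im,"2.png")
  else: save(im,"2s.png",(220,150,380,270),4)
  for n in((.547,-.364),(.564,-.222)):
    P,u,v=capfit(im,im["rotation"],im["origin"],n)
    (x,y),r=cv2.minEnclosingCircle(P[:,:2].astype(np.float32)) if len(P) else ((0,0),0)
    print(c,len(P),np.round([x,y,r],4),P.mean(0).round(4),u.mean(),v.mean())
from scipy.spatial.transform import Rotation as Ro
s=arm.observe();print(Ro.from_rotvec(s["ee_rot"]).as_matrix().round(3))
E
python3 -c "
import cv2,numpy as np
a=cv2.imread('pics/2s.png');b=cv2.imread('pics/2.png');b=cv2.resize(b,(160,100));cv2.imwrite('pics/2s.png',np.vstack([a]))"
```

```text
Traceback (most recent call last):
  File "h.py", line 14, in capfit
    P=world(im,us,vs)@np.array(R).T+o
      ~~~~~~~~~~~~~~~~~~~~~~~~~~~~~^~
ValueError: operands could not be broadcast together with shapes (253448,) (3,) 
[ WARN:0@0.028] global loadsave.cpp:275 findDecoder imread_('pics/2.png'): can't open/read file: check file path/integrity
Traceback (most recent call last):
cv2.error: OpenCV(4.12.0) /io/opencv/modules/imgproc/src/resize.cpp:4208: error: (-215:Assertion failed) !ssize.empty() in function 'resize'
```

View pics/2s.png

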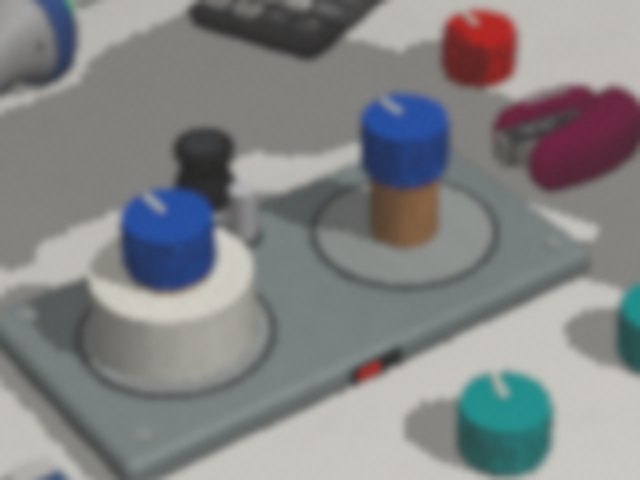

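The crop confirms it: the blue cap at (405,135) sits on the brown core, and the other at (168,235) sits on the white roll. The rotation comes as a rotation vector, so I'll fix that.

```bash
sed -i 's/    vs,us=np.nonzero/    from scipy.spatial.transform import Rotation as Ro\n    R=np.array(R); R=Ro.from_rotvec(R).as_matrix() if R.size==3 else R\n    vs,us=np.nonzero/' h.py
python3 - <<'E'
from h import *
for c in("scene","side"):
  im=get_image(c)
  if c=="scene": print(im["rotation"])
  for n in((.547,-.364),(.564,-.222)):
    P,u,v=capfit(im,im["rotation"],im["origin"],n)
    (x,y),r=cv2.minEnclosingCircle(P[:,:2].astype(np.float32)) if len(P) else ((0,0),0)
    print(c,len(P),np.round([x,y,r],4),P.mean(0).round(4) if len(P) else 0)
from scipy.spatial.transform import Rotation as Ro
s=arm.observe();print(Ro.from_rotvec(s["ee_rot"]).as_matrix().round(3))
print(get_image("wrist")["tool_from_camera"].round(3))
E
```

```text
[-0.98268735  2.30650482 -1.17182881]
scene 264 [ 0.543  -0.3614  0.0234] [ 0.5402 -0.3599  0.0949]
scene 319 [ 0.5607 -0.2244  0.0238] [ 0.5586 -0.2223  0.0949]
side 155 [ 0.5452 -0.3593  0.0234] [ 0.5439 -0.3562  0.0947]
side 211 [ 0.5645 -0.2228  0.0235] [ 0.5628 -0.2185  0.0949]
[[-0.     0.966  0.257]
 [-0.     0.257 -0.966]
 [-1.    -0.     0.   ]]
[[-0.001 -0.3    0.954  0.02 ]
 [ 0.    -0.954 -0.3    0.082]
 [ 1.     0.     0.001 -0.   ]
 [ 0.     0.     0.     1.   ]]
```

Call:
arm_command:
  motion:
    - [80,0,40,-13,0,0,0]
    - [80,0,48,-15,0,0,0]
    - [80,0,48,-15,0,0,0]
    - [80,0,48,-15,0,0,0]
    - [80,0,48,-15,0,0,0]
  newtons: 25

```text
clock: 1.72
position: [0.3672, -0.4729, 0.4049]
ee_rot: [1.016, 1.32, -1.016]
force: [0.7, -0.3, -0.7]
width: 0.873
```

Call:
arm_command:
  motion:
    - [80,0,48,-15,0,0,0]
    - [80,0,48,-15,0,0,0]
    - [80,0,48,-15,0,0,0]
    - [80,0,48,-15,0,0,0]
    - [80,0,8,-3,0,0,0]

```text
clock: 2.35
position: [0.5465, -0.358, 0.4044]
ee_rot: [1.013, 1.323, -1.009]
force: [-0.6, -0.8, -0.1]
width: 0.872
```

Call:
arm_command:
  motion:
    - [80,0,0,0,0,0,0]
    - [80,0,0,0,0,0,0]

```text
clock: 2.6
position: [0.5418, -0.3631, 0.4048]
ee_rot: [1.017, 1.32, -1.019]
force: [-0.5, 0.4, 0.3]
width: 0.873
```

```bash
cat > w.py <<'E'
from h import *
import sys
from scipy.spatial.transform import Rotation as Ro
def wrist(near,name=None,**k):
    s=arm.observe(); im=get_image("wrist")
    R=Ro.from_rotvec(s["ee_rot"]).as_matrix(); T=im["tool_from_camera"]
    Rc=R@T[:3,:3]; o=R@T[:3,3]+s["position"]
    if name: save(im,name)
    P,u,v=capfit(im,Rc,o,near,**k)
    print("clock",s["clock"],"pos",s["position"].round(4),"joints",s["joints"].round(2),"F",s["force"].round(1),"T",s["ft_torque"].round(2),"w",round(float(s["width"]),3))
    print("R",R.round(3).tolist())
    if len(P)<10: print("none"); return
    (x,y),r=cv2.minEnclosingCircle(P[:,:2].astype(np.float32)); c=np.array([x,y])
    col=im["frame"][v,u].astype(int)
    m=(col.min(1)>col.min(1).mean()+60)
    print("cap",len(P),np.round([x,y,r],4),"topz",np.median(P[:,2]).round(4),"px",u.mean().round(),v.mean().round())
    if m.sum()>3:
        w=P[m,:2]; d=w.mean(0)-c
        print("white",m.sum(),"dir deg",np.degrees(np.arctan2(d[1],d[0])).round(1),"d",np.hypot(*d).round(4))
    t=R.T@(np.array([x,y,0.083])-s["position"])
    print("tool delta to cap grasp",(t-[.159,0,0]).round(4))
if __name__=="__main__":
    wrist((float(sys.argv[2]),float(sys.argv[3])),sys.argv[1])
E
python3 w.py 3.png .545 -.361
```

```text
clock 2.6 pos [ 0.5418 -0.3631  0.4048] joints [ 0.56  0.48 -0.08  1.49  0.04  1.17 -0.84] F [-0.5  0.4  0.3] T [-0.04  0.02  0.04] w 0.873
R [[-0.001, 0.967, 0.255], [-0.001, 0.255, -0.967], [-1.0, -0.001, 0.001]]
cap 1340 [ 0.5472 -0.3617  0.0224] topz 0.0933 px 323.0 184.0
white 66 dir deg -7.1 d 0.0106
tool delta to cap grasp [ 0.1628  0.006  -0.0002]
```

View pics/3.png

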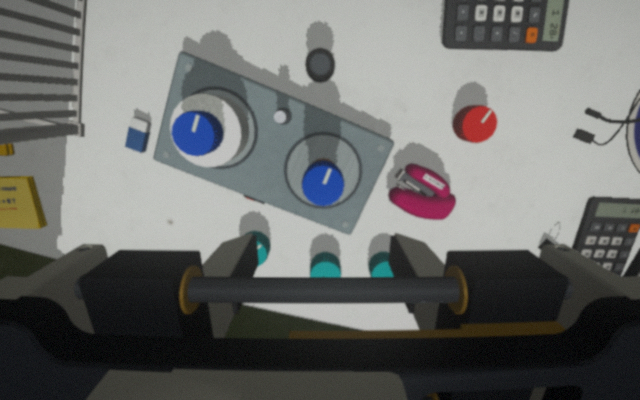

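The view shows the bare-core cap at (323,184) with its white line at −7°, and the roller at (281,117) on the +x side. That makes the white roll spindle a and the bare core spindle b. The stapler is clear of the jaws. I'll descend.

Call:
arm_command:
  motion:
    - [80,40,6,0,0,0,0]
    - [80,45,0,0,0,0,0]
    - [80,40,0,0,0,0,0]
    - [80,25,0,0,0,0,0]
    - [80,0,0,0,0,0,0]

```text
clock: 3.28
position: [0.5473, -0.3608, 0.253]
ee_rot: [1.017, 1.324, -1.019]
force: [-0.2, -0.4, 0.6]
width: 0.869
```

```bash
python3 w.py 4.png .546 -.361
```

```text
clock 3.275 pos [ 0.5473 -0.3608  0.253 ] joints [ 0.56  0.63 -0.08  1.64  0.06  0.87 -0.87] F [-0.2 -0.4  0.6] T [-0.01 -0.05  0.04] w 0.869
R [[-0.004, 0.967, 0.255], [0.001, 0.255, -0.967], [-1.0, -0.003, -0.002]]
cap 3227 [ 0.5471 -0.3613  0.0222] topz 0.0934 px 325.0 255.0
white 225 dir deg -9.1 d 0.0106
tool delta to cap grasp [0.011  0.0003 0.0008]
```

Call:
arm_command:
  motion:
    - [80,10,0,1,0,0,0]
    - [60,0,0,0,0,0,0]
    - [40,0,0,0,0,0,0]
    - [30,0,0,0,0,0,0]
    - [30,0,0,0,0,0,0]
  newtons: 25

```text
clock: 3.95
position: [0.5493, -0.3611, 0.245]
ee_rot: [1.016, 1.321, -1.016]
force: [0.5, 0.7, -0.6]
width: 0.489
```

Call:
arm_command:
  motion:
    - [30,0,0,0,0,0,0]
    - [30,0,0,0,0,0,0]

```text
clock: 4.2
position: [0.5493, -0.3611, 0.2449]
ee_rot: [1.016, 1.321, -1.016]
force: [-0.6, 0.3, 2.5]
width: 0.471
```

```bash
python3 w.py 5.png .547 -.361
```

```text
clock 4.2 pos [ 0.5493 -0.3611  0.2449] joints [ 0.55  0.64 -0.08  1.64  0.07  0.86 -0.87] F [-0.6  0.3  2.5] T [ 0.1   0.08 -0.01] w 0.471
R [[0.0, 0.966, 0.257], [-0.0, 0.257, -0.966], [-1.0, 0.0, 0.0]]
cap 3486 [ 0.5563 -0.3585  0.0325] topz 0.0934 px 322.0 265.0
white 261 dir deg -116.1 d 0.0051
tool delta to cap grasp [ 0.0029  0.0074 -0.0007]
```

View pics/5.png

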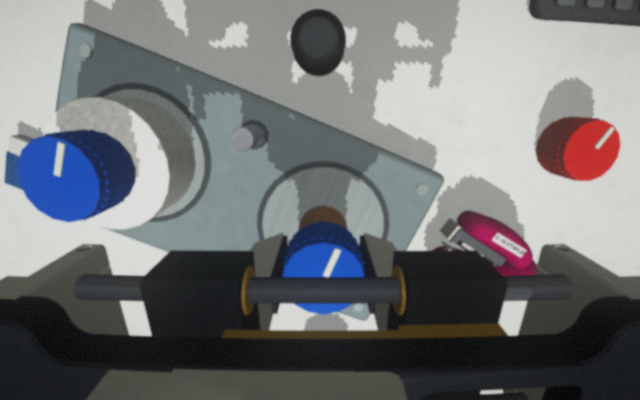

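The cap (324,272) is gripped with its line visible at (332,263). I'll try 16° clockwise as seen from above.

Call:
arm_command:
  motion:
    - [30,0,0,0,4,0,0]
    - [30,0,0,0,6,0,0]
    - [30,0,0,0,6,0,0]
    - [30,0,0,0,0,0,0]
    - [30,0,0,0,0,0,0]
  newtons: 25

```text
clock: 4.88
position: [0.5498, -0.3616, 0.2451]
ee_rot: [1.221, 1.199, -1.221]
force: [4.1, -2.1, -0.0]
width: 0.472
```

```bash
cat > line.py <<'E'
from h import *
import sys
from scipy.spatial.transform import Rotation as Ro
name=sys.argv[1]; c=np.array([float(sys.argv[2]),float(sys.argv[3])]); zt=float(sys.argv[4]) if len(sys.argv)>4 else .0935
s=arm.observe(); im=get_image("wrist"); save(im,name)
R=Ro.from_rotvec(s["ee_rot"]).as_matrix(); T=im["tool_from_camera"]
P,u,v=capfit(im,R@T[:3,:3],R@T[:3,3]+s["position"],c,r=.0215,zlo=zt-.006,zhi=zt+.006)
hsv=cv2.cvtColor(im["frame"],cv2.COLOR_RGB2HSV)[v,u]
w=(hsv[:,1]<110)&(hsv[:,2]>130); b=(hsv[:,1]>150)&(abs(hsv[:,0].astype(int)-112)<15)
print("clock",s["clock"],"pos",s["position"].round(4),"q7",s["joints"][6].round(2),"F",s["force"].round(1),"T",s["ft_torque"].round(2),"w",s["width"].round(3))
print("tool z yaw",np.degrees(np.arctan2(R[1,2],R[0,2])).round(1),"blue",b.sum(),P[b].mean(0).round(4),"white",w.sum())
if w.sum()>3:
    q=P[w][:,:2]; m=q.mean(0); d=np.linalg.svd(q-m)[2][0]; d=d*np.sign(d@(m-c))
    print("line pca",np.degrees(np.arctan2(d[1],d[0])).round(1),"from centre",np.degrees(np.arctan2(*(m-c)[::-1])).round(1),np.hypot(*(m-c)).round(4))
E
python3 line.py 6.png .547 -.361
```

```text
Traceback (most recent call last):
  File "line.py", line 10, in <module>
    print("clock",s["clock"],"pos",s["position"].round(4),"q7",s["joints"][6].round(2),"F",s["force"].round(1),"T",s["ft_torque"].round(2),"w",s["width"].round(3))
                                                                                                                                               ^^^^^^^^^^^^^^^^
AttributeError: 'float' object has no attribute 'round'
```

View pics/6.png

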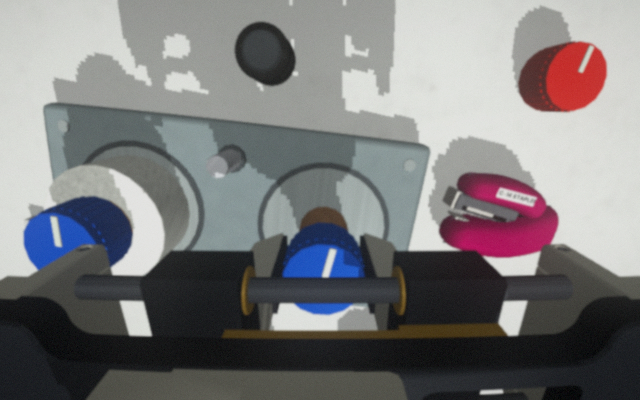

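```bash
sed -i 's/s\["width"\].round(3)/round(float(s["width"]),3)/' line.py; python3 line.py 6b.png .547 -.361
```

```text
clock 4.925 pos [ 0.5498 -0.3616  0.2451] q7 -1.09 F [ 4.6 -3.8 -1. ] T [-0.86 -0.88  0.68] w 0.465
tool z yaw -90.9 blue 2515 [ 0.554  -0.3607  0.093 ] white 239
line pca -18.3 from centre -18.9 0.0107
```

Call:
arm_command:
  motion:
    - [30,0,0,0,6,0,0]
    - [30,0,0,0,6,0,0]
    - [30,0,0,0,0,0,0]
    - [30,0,0,0,0,0,0]

```text
clock: 5.48
position: [0.5496, -0.3623, 0.2454]
ee_rot: [1.373, 1.09, -1.373]
force: [2.4, -5.4, 0.4]
width: 0.481
```

```bash
python3 line.py 7.png .547 -.361
```

```text
clock 5.475 pos [ 0.5496 -0.3623  0.2454] q7 -1.26 F [ 2.4 -5.4  0.4] T [-1.23 -0.64  0.69] w 0.481
tool z yaw -103.0 blue 2471 [ 0.5539 -0.3624  0.093 ] white 235
line pca -26.8 from centre -17.4 0.0097
```

```bash
python3 -c "
import cv2,numpy as np
a=[cv2.resize(cv2.imread('pics/%s.png'%n)[220:330,250:400],None,fx=3.5,fy=3.5,interpolation=2)[:, :390] for n in ('5','7')]
cv2.imwrite('pics/7c.png',np.hstack(a))"
```

```text
(no output)
```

View pics/7c.png

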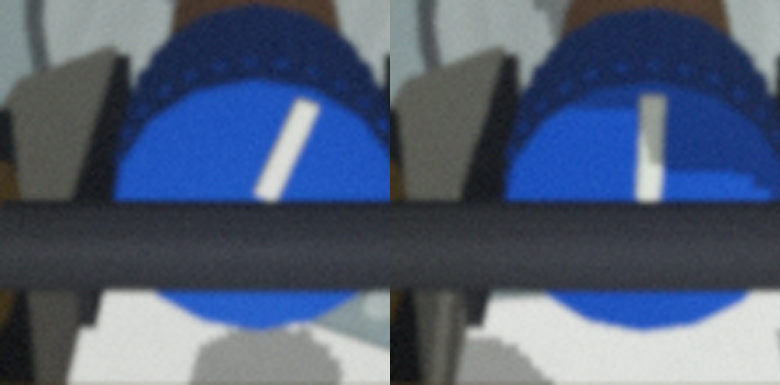

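Left (grip start) against right (after 28°): in the tool view the line swung about 24° (23° → −1°), so the cap itself turned only about 4–6° in the world. That is the hard stop, and torque Tz held steady at 0.69 N·m as it slipped. It must loosen counter-clockwise, so I'll turn that way.

Call:
arm_command:
  motion:
    - [30,0,0,0,-6,0,0]
    - [30,0,0,0,-10,0,0]
    - [30,0,0,0,-10,0,0]
    - [30,0,0,0,-10,0,0]
    - [30,0,0,0,-10,0,0]

```text
clock: 6.15
position: [0.5491, -0.3607, 0.2453]
ee_rot: [0.771, 1.43, -0.77]
force: [-0.5, 1.2, 4.3]
width: 0.475
```

Call:
arm_command:
  motion:
    - [30,0,0,0,-10,0,0]
    - [30,0,0,0,-10,0,0]
    - [30,0,0,0,0,0,0]

```text
clock: 6.52
position: [0.5488, -0.3604, 0.2452]
ee_rot: [0.505, 1.513, -0.502]
force: [-2.4, 1.4, 7.5]
width: 0.479
```

```bash
python3 line.py 8.png .547 -.361
```

```text
clock 6.525 pos [ 0.5488 -0.3604  0.2452] q7 -0.31 F [-2.4  1.4  7.5] T [0.56 0.46 0.09] w 0.479
tool z yaw -36.8 blue 2510 [ 0.5514 -0.3559  0.0929] white 151
line pca 49.6 from centre 42.7 0.0092
```

View pics/8.png

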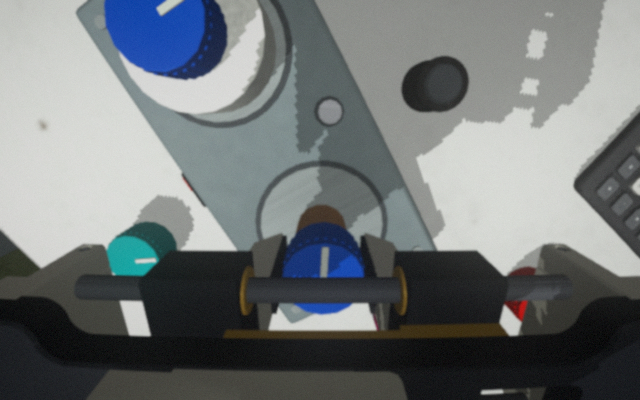

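The cap follows the fingers: the line stays upright in the tool view at (325,262), so it has turned about 55–60°. I'll carry on past 115°.

Call:
arm_command:
  motion:
    - [30,0,0,0,-10,0,0]
    - [30,0,0,0,-10,0,0]
    - [30,0,0,0,-10,0,0]
    - [30,0,0,0,-10,0,0]
    - [30,0,0,0,-10,0,0]

```text
clock: 7.2
position: [0.5476, -0.3584, 0.2452]
ee_rot: [-0.18, 1.568, 0.187]
force: [-12.8, 12.4, 17.2]
width: 0.475
```

Call:
arm_command:
  motion:
    - [30,0,0,0,-8,0,0]
    - [30,0,0,0,0,0,0]

```text
clock: 7.45
position: [0.5471, -0.3582, 0.2451]
ee_rot: [-0.286, 1.557, 0.295]
force: [-13.8, 12.2, 18.9]
width: 0.473
```

```bash
python3 line.py 9.png .547 -.361
```

```text
clock 7.45 pos [ 0.5471 -0.3582  0.2451] q7 0.53 F [-13.8  12.2  18.9] T [2.43 2.96 0.01] w 0.473
tool z yaw 21.2 blue 2392 [ 0.5443 -0.3547  0.0933] white 140
line pca 108.5 from centre 102.8 0.0113
```

The cap followed to about 108° (turned about 115°) and the torque dropped to about 0, so it is loose. I'll lift gently and watch the force.

Call:
arm_command:
  motion:
    - [30,-4,0,0,0,0,0]
    - [30,-4,0,0,0,0,0]
    - [30,-4,0,0,0,0,0]
    - [30,0,0,0,0,0,0]
  newtons: 30

```text
clock: 8.0
position: [0.5467, -0.3597, 0.2549]
ee_rot: [-0.284, 1.559, 0.292]
force: [-7.2, 5.5, -1.0]
width: 0.475
```

```bash
python3 line.py 10.png .547 -.361 .105
```

```text
clock 8.0 pos [ 0.5467 -0.3597  0.2549] q7 0.54 F [-7.2  5.5 -1. ] T [ 1.1   1.57 -0.02] w 0.475
tool z yaw 21.0 blue 2415 [ 0.5444 -0.3549  0.103 ] white 127
line pca 107.9 from centre 107.6 0.0097
```

It rises freely with the fingers, the top up 10 mm at 0.103. I'll continue.

Call:
arm_command:
  motion:
    - [30,-10,0,0,0,0,0]
    - [30,-12,0,0,0,0,0]
    - [30,-14,0,0,0,0,0]
    - [30,-14,0,0,0,0,0]
    - [30,-8,0,0,0,0,0]

```text
clock: 8.68
position: [0.5494, -0.3612, 0.3163]
ee_rot: [-0.287, 1.551, 0.285]
force: [0.4, 0.2, -0.0]
width: 0.479
```

Call:
arm_command:
  motion:
    - [30,0,0,0,0,0,0]
    - [30,0,0,0,0,0,0]
    - [30,0,0,0,0,0,0]
    - [30,0,0,0,0,0,0]

```text
clock: 9.18
position: [0.5491, -0.361, 0.3143]
ee_rot: [-0.286, 1.552, 0.286]
force: [0.7, 0.0, -0.6]
width: 0.478
```

```bash
python3 line.py 11.png .547 -.361 .161; python3 - <<'E'
from h import *
a=get_image("scene"); save(a,"12.png",(200,110,440,290),3)
for n in((.547,-.361),(.562,-.222)):
  P,u,v=capfit(a,a["rotation"],a["origin"],n,zlo=.088,zhi=.17)
  print(len(P),P[:,2].min() if len(P) else 0,P[:,2].max() if len(P) else 0)
E
```

```text
clock 9.175 pos [ 0.5491 -0.361   0.3143] q7 0.57 F [ 0.7  0.  -0.6] T [ 0.01 -0.12  0.02] w 0.478
tool z yaw 20.9 blue 2362 [ 0.5462 -0.3544  0.1618] white 69
line pca 108.4 from centre 85.5 0.0073
630 0.08805343439208213 0.1697513942091261
331 0.08810415721124587 0.09857224147086474
```

View pics/12.png

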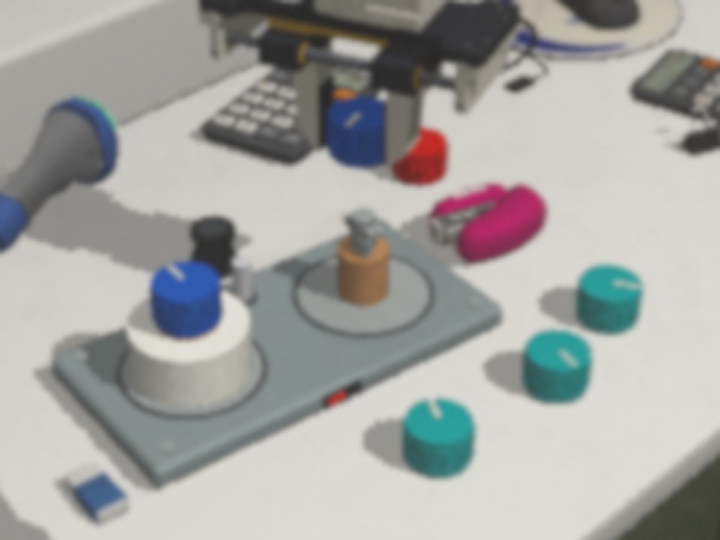

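The crop shows the cap (357,130) held upright between the fingers, clear of the bare spindle (362,235). The other cap, stapler, eraser and loupe look unmoved. I'll hand it in.

```bash
python3 -c "
from cell import arm
print(arm.sign_off())"
```

```text
the job is handed in; nothing more can be done
None
```

The cap over the bare core is off. I handed in with it held upright and still above its spindle, at about 9.2 s on the robot's clock. The hand-in gave no verdict.

- **Which cap:** the bare core is on the winder's −y side, so this was cap b.
- **Finding the direction:** I first turned it clockwise by 28°. The cap moved only about 4–6° and then slipped in the fingers at a steady 0.69 N·m, which is the hard stop. The measured line angle was unclear at that point (−27° by one method, −17° by the other), so I settled it by comparing enlarged pictures.
- **Turning it loose:** counter-clockwise it followed the fingers for about 115°, still seated, and the torque fell to about zero.
- **Side force:** it rose to about 18 N sideways and 19 N vertically at the end of the turn, probably from a slightly off-centre grip. It was gone once the cap was lifted.
- **Last checks:** the cap's top is at about 0.162 m, so its centre is about 68 mm above where it sat. The outside force is near zero and the gripper opening (about 44 mm) matches the cap.
- **Everything else:** in the final picture the other cap, stapler, eraser and loupe look unmoved. I did not measure their positions again, apart from the other cap's height, which still matches a seated cap.

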